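# Free the bottle basket wedged in the rinse pan

### The arm

A 6-joint arm with a two-finger parallel gripper is mounted at the origin on the work surface. World frame = base frame: x ahead of the robot, y to its left, z up, the work surface at z = 0. Lengths are in mm, angles in rad, forces in N, time in s.
With the tool pointing down it reaches from about 350 to 775 mm from the base axis. Payload 7.3 kg.
Tool frame: the origin (TCP) lies at the centre of the arm's flange, where the gripper is bolted on; the fingertips stand 178 mm ahead of it and the grasp point (between the pads) lies 159 mm ahead of it; z points along the fingers, y is the direction in which the jaws open and shut (so a half turn about z gives the same grasp; the last joint's range is limited). The gripper opens to 92 mm and grips with 3 to 60 N. Pads are 19 mm wide; open, the fingers measure 130 mm over their backs; the gripper's body (75 mm by 190 mm) begins 47 mm behind the grasp point.
Start: joints at [0.965, 0.342, 1.524, -0, 1.275, -0.146], TCP at [232.959, 470.487, 404.741] pointing down, gripper open.
Joint ranges: [-2.53, 2.53], [-0.77, 2.02], [0.04, 2.7], [-1, 4.14], [0.28, 2.66], [-3.11, 3.11]. Speed limits (rad/s): [2.57, 2.57, 3.14, 3.14, 3.14, 3.14].

### API

Orientations are given as [roll, pitch, yaw] about the fixed x, y, z axes, in that order (R = Rz(yaw) Ry(pitch) Rx(roll)).
In Python, from plant import get_obs, capture, close_job gives the robot as it stands. The module is installed in compiled form; this text tells all that it offers.
- The arm moves only by the shell command python3 -m pendant 'ROWS'. ROWS is JSON, a list of rows, each a list of 3 entries, a list of its own where there are three numbers: the shift along the tool's x, y, z in m, then the turn, a rotation vector about the tool's x, y, z in rad, then the finger opening in m, from 0 to 0.0918. In form: [[[tx, ty, tz], [wx, wy, wz], fingers], ...]. A call has 1 to 10 rows; each row is the pose to reach, as a shift and turn from the pose commanded when the call began, along the tool's axes at that moment; what a row does not reach only later rows make up. A row lasts 1/12 s, in which the tool goes at most 41.7 mm and 7.16 degrees, less where a joint would pass 70% of its speed; a pose out of reach is approached as far as the arm can. A call with a gripper value outside its range is refused whole. The fingers move at their own pace and stop on an object; the grip force is fixed at half the most. Time passes only in rows, so rows that repeat a pose let the fingers close. It gives the time, the measured TCP pose, the force and the opening at its end, in the units of the state.
- get_obs(): the state, without advancing time (a new reading comes with each control period).
- capture(name): name is "scene" or "top"; returns a dict with "color" (480x640x3 uint8, red, green, blue), "mtx" (3x3 intrinsics, pixels), "rvec" (rotation vector, rad) and "tvec" (3), from world to camera coordinates, as OpenCV has them. Camera axes: x right, y down, z forward; pixel columns grow to the right and rows downward; lengths in mm; the calibration is good to about 2 mm. A picture is of the moment at which its call begins. There is no depth.
- close_job(): hands the job in, once; it reports no verdict.
The state is a dict: "time": time; "joint_positions": joint angles; "dq": joint speeds; "tau": joint torques, N m; "tool_pos": TCP position; "tcp_rot": TCP orientation; "contact_force": force on the tool from outside, world axes, zero at the start; "moment": the same for the moment, N m; "grip_width": finger opening in mm.
Only numpy, scipy, OpenCV 4.12 (cv2) and the standard library are available. Lean on these libraries where they do the work, as an engineer would, in place of code of your own. Each camera call takes 0.05 s, during which the arm holds its last target. There are 200 camera calls.

### The job

The empty wire bottle basket has gone into the steel rinse pan crooked: one end is down on the bottom, the other is hung up on the rim, so its corners are wedged. Take it by its black grip, turn it level at the height of the rim so that the corners come free before you lift it any higher, then lift it out without shifting the pan and stand it gently, flat and square inside the white drip tray. Let go of it and leave the jug and the small bottles where they are.

Things in the scene. Friction and masses are not known exactly. Their poses are not given: they have to be found in the camera images.
- basket_grip (a point): Centre of the basket's black flat-sided grip sleeve, 84 long (y), 14 thick (x), 22 high (z), on a wire bail fixed rigidly over the middle of the basket, 140 above the basket's underside. Axes are the basket's: x along its length, y its width, z up out of its open top. Bail uprights (6 mm wire) stand at y = -58 and +58; below the sleeve is open air down to the basket's rim, 49 mm.
- basket_center (a point): Middle of the open wire basket (same axes, 40 above its underside, 100 below the grip). 194 long (x), 124 wide (y), 80 high (z), about 0.45 kg. It starts tilted some 34 deg about its y: -x end low, bottom edge on the pan's floor, top edge against the pan's -x end wall; its underside lies on the pan's +x rim, overhanging 7 mm. Level, it clears the pan's walls by 3 mm all round.
- pan: Stainless steel rinse pan, loose on the bamboo board, about 1 kg. Origin at the centre of its underside, x along its length, y its width, z up. Inside 200 (x) by 130 (y), inner floor 3 above the origin, upright walls 3 thick, rim 108 above the origin, flat flange reaching 15 outside the inner wall all round (230 by 160 overall).
- tray: White plastic drip tray with flat grey ribs marked on its floor, fixed on the bamboo board. Origin at the centre of its underside, x along its length, y along its width. Inside 214 (x) by 144 (y), inner floor 3 above the origin, rim 14 above the origin, walls 3 thick (220 by 150 overall). The basket stands in it lengthwise, either way round.
- jug: Clear measuring jug, 92 across the mouth, 125 high, with a handle; loose, to be left alone. Origin at the centre of its underside.
- bottle_a: Small pink glass bottle, 33 across, 78 high, open; loose, to be left alone. Origin at the centre of its underside.
- bottle_b: Another such open bottle, 33 across, 78 high; to be left alone. Origin at the centre of its underside.
- bottle_c: Such a bottle with its dropper cap on, 33 across, 110 high; to be left alone. Origin at the centre of its underside.

How it is judged:
By the outcome, as a careful person would: the job done as asked, in the order asked, and still so for the second after the job is handed in, with the robot touching nothing.
It also fails if it takes over 53 s, if anything falls off the work surface, if the arm or the gripper's body presses on something with over 40 N, if the wrist force passes 120 N, or if a joint passes its speed limit or range.

## Working session

There is one attempt and no reset: what is moved stays moved. The work goes in short steps, Python scripts to look and compute and a shell command to move; the robot and the scene stay as the last step left them, time stands still between calls to the robot, and variables do not carry over. Pictures are saved under pics/ and viewed, about 8 in all and at most 12, crops included, and the job is handed in when it is done.

```bash
mkdir -p pics && cat > h.py <<'E'
import numpy as np, cv2
from plant import get_obs, capture, close_job
from scipy.spatial.transform import Rotation as R
def snap(name,fn=None):
    c=capture(name); c['R']=cv2.Rodrigues(np.array(c['rvec'],float))[0]; c['t']=np.array(c['tvec'],float).ravel(); c['K']=np.array(c['mtx'],float)
    if fn: cv2.imwrite('pics/'+fn,cv2.cvtColor(c['color'],cv2.COLOR_RGB2BGR))
    return c
def ray(c,uv):
    d=c['R'].T@np.linalg.inv(c['K'])@np.array([uv[0],uv[1],1.]); return -c['R'].T@c['t'], d/np.linalg.norm(d)
def onz(c,uv,z):
    o,d=ray(c,uv); return o+d*(z-o[2])/d[2]
def tri(c1,u1,c2,u2):
    o1,d1=ray(c1,u1);o2,d2=ray(c2,u2)
    s=np.linalg.lstsq(np.c_[d1,-d2],o2-o1,rcond=None)[0]
    a,b=o1+s[0]*d1,o2+s[1]*d2
    return (a+b)/2,np.linalg.norm(a-b)
def proj(c,p):
    q=c['K']@(c['R']@np.array(p,float)+c['t']); return q[:2]/q[2]
E
python3 - <<'E'
from h import *
for n in('scene','top'):
    c=snap(n,n+'1.png'); print(n,-c['R'].T@c['t'],c['K'][0,0])
o=get_obs();print({k:np.round(v,3) for k,v in o.items()})
E
```

```text
scene [1411.74555399 -621.48887946 1073.55425996] 558.3852151232389
top [ 439.36985215  -20.46141426 1727.78082172] 551.719226128652
{'time': np.float64(0.1), 'joint_positions': array([ 0.965,  0.343,  1.525, -0.   ,  1.275, -0.146]), 'dq': array([-0.   , -0.002, -0.001, -0.   ,  0.001, -0.001]), 'tau': array([ 2.000e-03, -4.320e+01, -2.447e+01,  7.200e-02,  5.300e-02,
       -0.000e+00]), 'tool_pos': array([232.899, 470.401, 404.121]), 'tcp_rot': array([-3.14 , -0.   ,  2.682]), 'contact_force': array([-0.129,  0.011,  0.437]), 'moment': array([-0.058,  0.039, -0.04 ]), 'grip_width': np.float64(91.935)}
```

View pics/scene1.png

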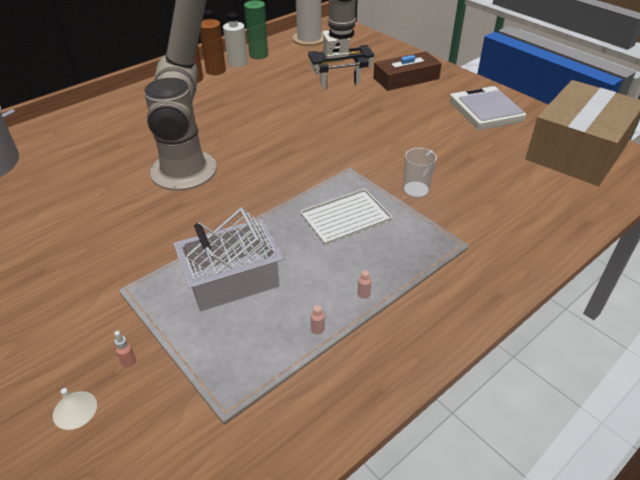

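View pics/top1.png

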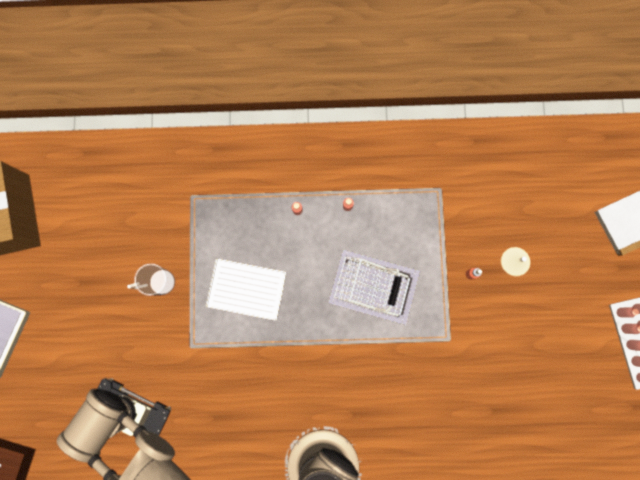

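The scene shows the grip at about (203,235), the pan below it, and the tray at (346,215). In the top view the grip is at (397,291), the pan at (375,287) and the tray at (246,289). Next I'll look closer.

```bash
python3 - <<'E'
import cv2,numpy as np
a=cv2.imread('pics/top1.png')[240:330,320:430]; b=cv2.imread('pics/scene1.png')[200:310,165:290]
a=cv2.resize(a,(400,327),interpolation=cv2.INTER_CUBIC); b=cv2.resize(b,(400,352),interpolation=cv2.INTER_CUBIC)
o=np.zeros((352,800,3),np.uint8);o[:327,:400]=a;o[:,400:]=b
cv2.imwrite('pics/c1.png',o)
E
python3 - <<'E'
from h import *
A=snap('top');B=snap('scene')
def mask(c,f,roi):
    im=c['color'].astype(int);m=f(im).astype(np.uint8);k=np.zeros_like(m);k[roi[1]:roi[3],roi[0]:roi[2]]=1;return m*k
dark=lambda im:im.max(2)<60
ma=mask(A,dark,(375,265,415,315));mb=mask(B,dark,(185,215,220,255))
for n,m in(('top',ma),('scene',mb)):
    cs,_=cv2.findContours(m,cv2.RETR_EXTERNAL,cv2.CHAIN_APPROX_NONE);k=max(cs,key=cv2.contourArea);print(n,cv2.minAreaRect(k),[cv2.contourArea(x) for x in cs],cv2.boxPoints(cv2.minAreaRect(k)).round(1).tolist())
# tray
w=lambda im:im.min(2)>205
for n,c,roi in(('top',A,(200,250,295,325)),('scene',B,(295,185,395,245))):
    m=mask(c,w,roi);m=cv2.morphologyEx(m,cv2.MORPH_CLOSE,np.ones((7,7)));cs,_=cv2.findContours(m,cv2.RETR_EXTERNAL,cv2.CHAIN_APPROX_NONE);k=max(cs,key=cv2.contourArea)
    r=cv2.minAreaRect(k);print(n,r)
    q=cv2.approxPolyDP(cv2.convexHull(k),5,True)[:,0];print(q.tolist())
    for z in(14,24):
        P=np.array([onz(c,u,z) for u in q]);print(z,P.round(0)[:,:2].tolist(),P.mean(0).round(1),np.linalg.norm(P-np.roll(P,1,0),axis=1).round(0))
E
```

```text
top ((394.40936279296875, 290.34454345703125), (5.64975118637085, 27.637969970703125), 14.743562698364258) [127.5] [[388.20001220703125, 303.0], [395.20001220703125, 276.29998779296875], [400.70001220703125, 277.70001220703125], [393.6000061035156, 304.3999938964844]]
scene ((201.55172729492188, 235.3793182373047), (25.254566192626953, 6.313640594482422), 68.19859313964844) [115.5] [[193.89999389648438, 224.8000030517578], [199.8000030517578, 222.5], [209.1999969482422, 245.89999389648438], [203.3000030517578, 248.3000030517578]]
top ((245.30767822265625, 288.9615478515625), (71.97462463378906, 50.009613037109375), 11.309932708740234)
[[215, 261], [285, 272], [276, 318], [208, 307]]
14 [[627.0, 318.0], [587.0, 100.0], [445.0, 130.0], [485.0, 340.0]] [536.  222.2  14. ] [144. 222. 144. 214.]
24 [[626.0, 316.0], [586.0, 99.0], [445.0, 129.0], [485.0, 338.0]] [535.5 220.7  24. ] [143. 221. 144. 212.]
scene ((345.6021728515625, 215.78103637695312), (33.66168975830078, 78.8572006225586), 70.01689147949219)
[[388, 217], [324, 240], [303, 214], [364, 192]]
14 [[612.0, 318.0], [564.0, 115.0], [441.0, 141.0], [483.0, 346.0]] [525.2 230.3  14. ] [132. 208. 126. 209.]
24 [[620.0, 309.0], [572.0, 108.0], [450.0, 134.0], [492.0, 337.0]] [533.6 222.3  24. ] [131. 207. 125. 207.]
```

View pics/c1.png

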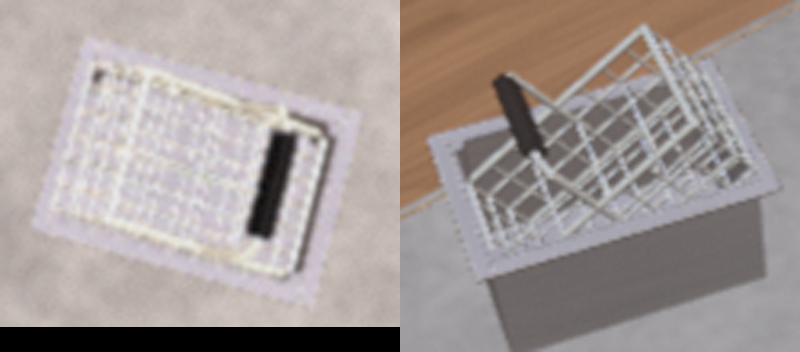

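Both views agree that the pan flange corners and grip can be read: the top-view flange corners are near (344,251), (418,271), (406,324) and (330,303). Triangulating these.

```bash
python3 - <<'E'
from h import *
A=snap('top');B=snap('scene')
T=[(344.2,251),(418.5,270.8),(405.8,323.9),(329.6,302.7)];S=[(283.75,259.4),(192.2,286.9),(175.3,242.8),(261.9,217.8)]
P=[]
for a,b in zip(T,S):
    p,e=tri(A,a,B,b);P.append(p);print(p.round(1),round(e,1))
P=np.array(P);print('pan',P.mean(0).round(1),np.linalg.norm(P-np.roll(P,1,0),axis=1).round(0))
for z in (108,115,120):
  for c,U in((A,T),(B,S)):
    Q=np.array([onz(c,u,z) for u in U]);y=Q[0]-Q[1]+Q[3]-Q[2];print(z,Q.mean(0).round(1),np.degrees(np.arctan2(y[1],y[0])).round(1),np.linalg.norm(Q-np.roll(Q,1,0),axis=1).round(0))
# grip
for off in((0,0),(.5,.5)):
  g,e=tri(A,np.add((394.41,290.34),off),B,np.add((201.55,235.38),off));print('grip',g.round(1),e.round(1))
  for a,b in(((397.9,277),(208.2-2,247.)),((391,303.6),(196.9,223.7))):
    p,e=tri(A,a,B,b);print(p.round(1),e.round(1))
print('board corner px check; tray corners')
for a,b in(((215,261),(388,217)),((285,272),(324,240)),((276,318),(303,214)),((208,307),(364,192))):
    p,e=tri(A,a,B,b);print(p.round(1),e.round(1))
Q=np.array([onz(A,u,20)[:2] for u in((215,261),(285,272),(276,318),(208,307))])
d=Q[0]-Q[1]+Q[3]-Q[2];print('tray yaw',np.degrees(np.arctan2(d[1],d[0])))
E
```

```text
[635.9 -79.7 121.3] 7.0
[ 570.9 -293.3  124.4] 6.5
[ 419.2 -248.9  126.6] 5.9
[485.9 -32.7 128.2] 5.7
pan [ 528.  -163.6  125.1] [157. 223. 158. 226.]
108 [ 527.2 -167.9  108. ] 73.1 [158. 225. 159. 229.]
108 [ 513.6 -152.7  108. ] 72.9 [167. 226. 163. 231.]
115 [ 526.8 -167.3  115. ] 73.1 [157. 224. 159. 228.]
115 [ 520.1 -156.1  115. ] 72.9 [166. 225. 162. 229.]
120 [ 526.6 -166.8  120. ] 73.1 [157. 224. 158. 227.]
120 [ 524.7 -158.5  120. ] 72.9 [165. 224. 161. 228.]
grip [ 511.3 -214.8  195.6] 0.3
[ 548.3 -226.4  192.4] 0.2
[ 474.8 -203.5  200.8] 1.2
grip [ 510.7 -215.1  193.6] 2.5
[ 548.3 -226.4  192.4] 0.2
[ 474.8 -203.5  200.8] 1.2
board corner px check; tray corners
[623.1 312.2  25.5] 9.3
[584.3  97.9  39.1] 0.3
[447.2 132.3  22.8] 6.6
[486.  341.1  17.8] 3.9
tray yaw 79.37817225342454
```

```bash
cat >> h.py <<'E'
def ori(psi,th):  # basket yaw, tilt in deg -> tool rotation gripping it, basket z
    p,t=np.radians([psi,th]); bx=np.array([np.cos(p)*np.cos(t),np.sin(p)*np.cos(t),np.sin(t)]); by=np.array([-np.sin(p),np.cos(p),0]); bz=np.cross(bx,by)
    return np.c_[by,bx,-bz],bz
def pose():
    o=get_obs(); return np.array(o['tool_pos'],float),R.from_euler('xyz',o['tcp_rot']).as_matrix(),o
def delta(pos,Rt):
    p,r,o=pose(); s=r.T@(np.array(pos)-p)/1000; w=R.from_matrix(r.T@Rt).as_rotvec(); print('shift',s.round(4),np.linalg.norm(s).round(3),'rot',w.round(4),np.degrees(np.linalg.norm(w)).round(1)); return s,w
def grip():
    p,r,o=pose(); print('t',o['time'],'grasp',(p+159*r[:,2]).round(1),'tcp',p.round(1),'F',np.round(o['contact_force'],1),'M',np.round(o['moment'],2),'w',np.round(o['grip_width'],1))
E
python3 - <<'E'
from h import *
Rt,bz=ori(73,0); delta([420,130,440],Rt)
E
```

```text
shift [-0.3187 -0.2221 -0.0354] 0.39 rot [-4.00e-04 -1.00e-04 -1.63e-01] 9.3
```

```bash
python3 -m pendant '[[[-0.319,-0.222,-0.036],[0,0,-0.163],0.0918],[[-0.319,-0.222,-0.036],[0,0,-0.163],0.0918],[[-0.319,-0.222,-0.036],[0,0,-0.163],0.0918],[[-0.319,-0.222,-0.036],[0,0,-0.163],0.0918],[[-0.319,-0.222,-0.036],[0,0,-0.163],0.0918],[[-0.319,-0.222,-0.036],[0,0,-0.163],0.0918],[[-0.319,-0.222,-0.036],[0,0,-0.163],0.0918],[[-0.319,-0.222,-0.036],[0,0,-0.163],0.0918],[[-0.319,-0.222,-0.036],[0,0,-0.163],0.0918],[[-0.319,-0.222,-0.036],[0,0,-0.163],0.0918]]'; python3 - <<'E'
from h import *
Rt,bz=ori(73,34); G=np.array([511,-215,194]);delta(G+(159+100)*bz,Rt);grip()
E
```

```text
time: 1.13
tool_pos: [421.9, 126.5, 441.3]
tcp_rot: [-3.141, 0.002, 2.842]
contact_force: [0.3, 0.9, 0.1]
grip_width: 91.6
shift [-0.1863 -0.4448  0.0332] 0.483 rot [-0.5939  0.0029 -0.0022] 34.0
t 1.1333 grasp [422.2 126.3 282.3] tcp [421.9 126.5 441.3] F [0.3 0.9 0.1] M [ 0.06 -0.03 -0.04] w 91.6
```

```bash
python3 -m pendant '[[[-0.186,-0.445,0.033],[-0.594,0.003,-0.002],0.0918],[[-0.186,-0.445,0.033],[-0.594,0.003,-0.002],0.0918],[[-0.186,-0.445,0.033],[-0.594,0.003,-0.002],0.0918],[[-0.186,-0.445,0.033],[-0.594,0.003,-0.002],0.0918],[[-0.186,-0.445,0.033],[-0.594,0.003,-0.002],0.0918],[[-0.186,-0.445,0.033],[-0.594,0.003,-0.002],0.0918],[[-0.186,-0.445,0.033],[-0.594,0.003,-0.002],0.0918],[[-0.186,-0.445,0.033],[-0.594,0.003,-0.002],0.0918],[[-0.186,-0.445,0.033],[-0.594,0.003,-0.002],0.0918],[[-0.186,-0.445,0.033],[-0.594,0.003,-0.002],0.0918]]'; python3 - <<'E'
from h import *
Rt,bz=ori(73,34); G=np.array([511,-215,194]);delta(G+(159+60)*bz,Rt);grip()
A=snap('top');B=snap('scene')
a=cv2.resize(A['color'][240:340,310:440],(400,308),interpolation=3);b=cv2.resize(B['color'][150:290,120:300],(400,311),interpolation=3)
o=np.zeros((311,800,3),np.uint8);o[:308,:400]=a;o[:,400:]=b;cv2.imwrite('pics/c2.png',o[:,:,::-1])
E
```

```text
time: 1.97
tool_pos: [461.1, -286.0, 412.0]
tcp_rot: [2.548, -0.002, 2.847]
contact_force: [1.0, 0.3, 0.6]
grip_width: 91.8
shift [-0.027  -0.0536  0.0077] 0.06 rot [ 0.0006 -0.003   0.0004] 0.2
t 1.9667 grasp [ 486.7 -200.7  280.3] tcp [ 461.1 -286.   412. ] F [1.  0.3 0.6] M [-0.36  0.09 -0.01] w 91.8
```

View pics/c2.png

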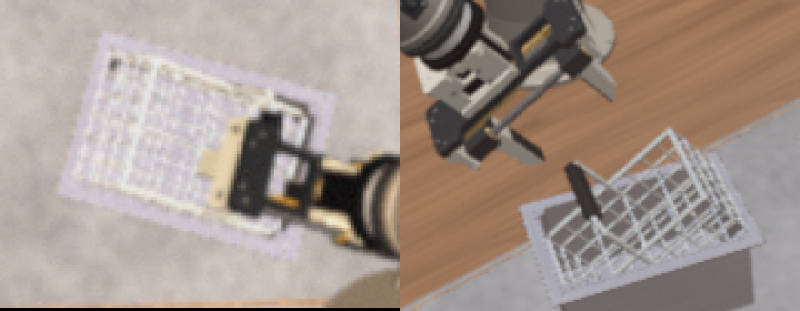

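The gripper is tilted correctly and short of the grip, with clear space around it. I'll centre it sideways first, then plunge.

```bash
python3 -m pendant '[[[-0.027,-0.054,0],[0,-0.003,0],0.0918],[[-0.027,-0.054,0],[0,-0.003,0],0.0918],[[-0.027,-0.054,0.008],[0,-0.003,0],0.0918],[[-0.027,-0.054,0.008],[0,-0.003,0],0.0918],[[-0.027,-0.054,0.008],[0,-0.003,0],0.0918]]'; python3 - <<'E'
from h import *
Rt,bz=ori(73,34); G=np.array([511,-215,194]);delta(G+159*bz,Rt);grip()
A=snap('top');B=snap('scene')
a=cv2.resize(A['color'][240:340,310:440],(400,308),interpolation=3);b=cv2.resize(B['color'][190:290,150:290],(400,286),interpolation=3)
o=np.zeros((311,800,3),np.uint8);o[:308,:400]=a;o[:286,400:]=b;cv2.imwrite('pics/c3.png',o[:,:,::-1])
E
```

```text
time: 2.48
tool_pos: [475.6, -328.9, 375.3]
tcp_rot: [2.546, -0.001, 2.847]
contact_force: [-0.5, -0.1, 0.1]
grip_width: 92.0
shift [-0.0007 -0.0026  0.058 ] 0.058 rot [ 0.0017 -0.0017  0.0012] 0.2
t 2.4833 grasp [ 501.4 -243.6  243.6] tcp [ 475.6 -328.9  375.3] F [-0.5 -0.1  0.1] M [-0.32  0.05  0.04] w 92.0
```

View pics/c3.png

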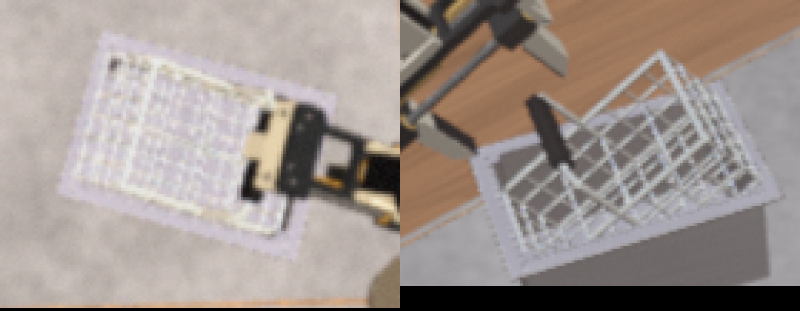

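The grip sits between the open fingers in both views, with fingertips above it. I'll plunge and close partway.

```bash
python3 -m pendant '[[[-0.001,-0.003,0.02],[0,-0.002,0.001],0.0918],[[-0.001,-0.003,0.04],[0,-0.002,0.001],0.0918],[[-0.001,-0.003,0.057],[0,-0.002,0.001],0.0918],[[-0.001,-0.003,0.057],[0,-0.002,0.001],0.0918],[[-0.001,-0.003,0.057],[0,-0.002,0.001],0.03],[[-0.001,-0.003,0.057],[0,-0.002,0.001],0.03],[[-0.001,-0.003,0.057],[0,-0.002,0.001],0.03],[[-0.001,-0.003,0.057],[0,-0.002,0.001],0.03],[[-0.001,-0.003,0.057],[0,-0.002,0.001],0.03]]'; python3 - <<'E'
from h import *
grip()
A=snap('top');B=snap('scene')
a=cv2.resize(A['color'][240:340,310:440],(400,308),interpolation=3);b=cv2.resize(B['color'][200:270,160:260],(400,280),interpolation=3)
o=np.zeros((311,800,3),np.uint8);o[:308,:400]=a;o[:280,400:]=b;cv2.imwrite('pics/c4.png',o[:,:,::-1])
E
```

```text
time: 3.33
tool_pos: [485.0, -302.6, 327.1]
tcp_rot: [2.548, 0.003, 2.843]
contact_force: [-0.8, 0.8, -0.7]
grip_width: 62.8
t 3.3333 grasp [ 511.5 -217.7  195.3] tcp [ 485.  -302.6  327.1] F [-0.8  0.8 -0.7] M [-0.31  0.02  0.01] w 62.8
```

View pics/c4.png

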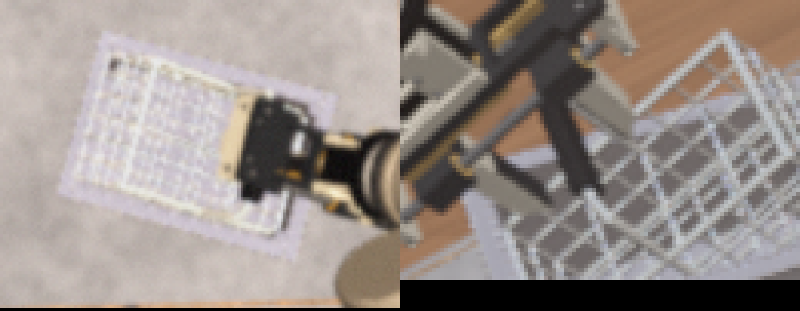

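The grip lies between both fingers and at pad depth. Closing.

```bash
python3 -m pendant '[[[0,0,0],[0,0,0],0.03],[[0,0,0],[0,0,0],0.024],[[0,0,0],[0,0,0],0.02],[[0,0,0],[0,0,0],0.018],[[0,0,0],[0,0,0],0.015],[[0,0,0],[0,0,0],0.012],[[0,0,0],[0,0,0],0.008],[[0,0,0],[0,0,0],0.004],[[0,0,0],[0,0,0],0]]';python3 -c "
from h import *
grip()"
```

```text
time: 4.18
tool_pos: [485.2, -301.8, 326.7]
tcp_rot: [2.546, 0.001, 2.844]
contact_force: [0.5, 4.2, 3.5]
grip_width: 14.0
t 4.1833 grasp [ 511.5 -216.6  195. ] tcp [ 485.2 -301.8  326.7] F [0.5 4.2 3.5] M [ 0.65 -0.13 -0.06] w 14.0
```

```bash
python3 - <<'E'
from h import *
p,r,o=pose(); h=np.array([np.cos(np.radians(73)),np.sin(np.radians(73)),0])
f=lambda th,dx,dz:(lambda t:np.array([-97*np.cos(t)-299*np.sin(t)+dx,-97*np.sin(t)+299*np.cos(t)+dz]))(np.radians(th))
s0=f(34,0,0)
for th,dx,dz in[(34,0,0),(34,3,3),(34,7,5)]+[(a,7,6) for a in(32,30.5,29,27,25,22.5,20,18,15,12,9,6,3,0)]:
    d=f(th,dx,dz)-s0; w=d[0]*h+[0,0,d[1]]; print(th,(r.T@w/1000).round(4),round(np.radians(34-th),3))
E
```

```text
34 [0. 0. 0.] 0.0
34 [-0.      0.0042 -0.0008] 0.0
34 [-0.      0.0086 -0.0002] 0.0
32 [-0.      0.0197 -0.0042] 0.035
30.5 [-0.      0.0276 -0.0064] 0.061
29 [-0.      0.0356 -0.0083] 0.087
27 [-0.      0.0463 -0.0106] 0.122
25 [-0.      0.0572 -0.0124] 0.157
22.5 [-0.      0.0707 -0.0143] 0.201
20 [-0.      0.0844 -0.0155] 0.244
18 [-0.      0.0954 -0.016 ] 0.279
15 [-0.      0.1118 -0.0161] 0.332
12 [-0.      0.1283 -0.0154] 0.384
9 [-0.      0.1446 -0.0138] 0.436
6 [-0.      0.1609 -0.0113] 0.489
3 [-0.     0.177 -0.008] 0.541
0 [-0.      0.1929 -0.0038] 0.593
```

```bash
python3 -m pendant '[[[0,0.002,-0.0004],[0,0,0],0],[[0,0.0042,-0.0008],[0,0,0],0],[[0,0.0065,-0.0005],[0,0,0],0],[[0,0.0086,-0.0002],[0,0,0],0],[[0,0.0086,-0.0002],[0,0,0],0]]';python3 -c "
from h import *
grip()
p,r,o=pose()
print('tool-frame F',(r.T@np.array(o['contact_force'])).round(1))"
```

```text
time: 4.6
tool_pos: [487.2, -295.3, 331.4]
tcp_rot: [2.548, 0.001, 2.844]
contact_force: [-0.3, 0.5, -4.7]
grip_width: 13.7
t 4.6 grasp [ 513.4 -210.3  199.6] tcp [ 487.2 -295.3  331.4] F [-0.3  0.5 -4.7] M [-0.81  0.23 -0.05] w 13.7
tool-frame F [ 0.5 -2.3  4.1]
```

The force reads -4.7 N in z, which is the basket's own weight, so it hangs free. Now I'll turn it about the rim.

```bash
python3 -m pendant '[[[0,0.011,-0.004],[0.035,0,0],0],[[0,0.019,-0.006],[0.061,0,0],0],[[0,0.027,-0.008],[0.087,0,0],0],[[0,0.038,-0.0104],[0.122,0,0],0],[[0,0.049,-0.0122],[0.157,0,0],0],[[0,0.062,-0.0141],[0.201,0,0],0],[[0,0.076,-0.0153],[0.244,0,0],0],[[0,0.087,-0.0158],[0.279,0,0],0],[[0,0.087,-0.0158],[0.279,0,0],0]]';python3 - <<'E'
from h import *
grip()
p,r,o=pose();print(o['tcp_rot'])
A=snap('top');B=snap('scene')
a=cv2.resize(A['color'][240:340,310:440],(400,308),interpolation=3);b=cv2.resize(B['color'][190:310,150:300],(400,320),interpolation=3)
o=np.zeros((320,800,3),np.uint8);o[:308,:400]=a;o[:,400:]=b;cv2.imwrite('pics/c5.png',o[:,:,::-1])
E
```

```text
time: 5.35
tool_pos: [506.2, -233.0, 395.3]
tcp_rot: [2.828, 0.005, 2.846]
contact_force: [0.7, -0.2, -3.7]
grip_width: 13.9
t 5.35 grasp [ 521.1 -186.4  244.1] tcp [ 506.2 -233.   395.3] F [ 0.7 -0.2 -3.7] M [-0.53  0.15  0.02] w 13.9
[2.82847297 0.00460587 2.84632805]
```

View pics/c5.png

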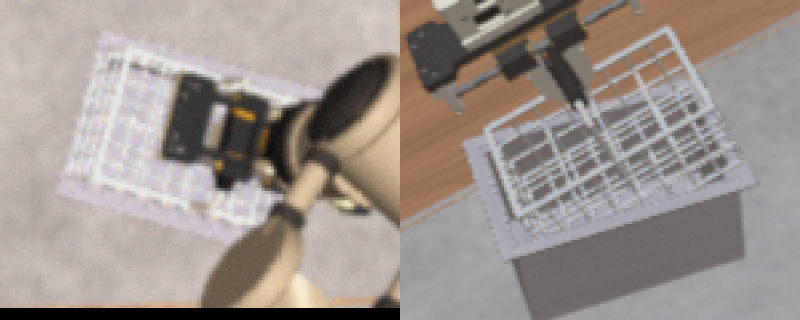

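It is turning freely, its low end leaving the pan, and the pan is in place. I'll finish levelling.

```bash
python3 - <<'E'
from h import *
p,r,o=pose(); h=np.array([np.cos(np.radians(73)),np.sin(np.radians(73)),0])
f=lambda th,dx,dz:(lambda t:np.array([-97*np.cos(t)-299*np.sin(t)+dx,-97*np.sin(t)+299*np.cos(t)+dz]))(np.radians(th))
s0=f(18,0,0)
for th in(15,12,9,6,3,0):
    d=f(th,0,0)-s0; w=d[0]*h+[0,0,d[1]]; print(th,(r.T@w/1000).round(4),round(np.radians(18-th),3))
delta(p,ori(73,0)[0])
E
```

```text
15 [-0.      0.0158 -0.0046] 0.052
12 [-0.      0.0318 -0.0085] 0.105
9 [-0.0001  0.048  -0.0114] 0.157
6 [-0.0001  0.0643 -0.0135] 0.209
3 [-0.0001  0.0807 -0.0148] 0.262
0 [-0.0001  0.0972 -0.0152] 0.314
shift [0. 0. 0.] 0.0 rot [0.3155 0.0019 0.0007] 18.1
```

```bash
python3 -m pendant '[[[0,0.016,-0.0046],[0.052,0,0],0],[[0,0.032,-0.0085],[0.105,0,0],0],[[0,0.048,-0.0114],[0.157,0,0],0],[[0,0.064,-0.0135],[0.209,0,0],0],[[0,0.081,-0.0148],[0.262,0,0],0],[[0,0.097,-0.0152],[0.315,0.002,0],0],[[0,0.097,-0.0152],[0.315,0.002,0],0],[[0,0.097,-0.0152],[0.315,0.002,0],0]]';python3 - <<'E'
from h import *
grip()
p,r,o=pose();print(o['tcp_rot'])
A=snap('top');B=snap('scene')
a=cv2.resize(A['color'][240:340,310:440],(400,308),interpolation=3);b=cv2.resize(B['color'][170:310,140:310],(400,329),interpolation=3)
o=np.zeros((329,800,3),np.uint8);o[:308,:400]=a;o[:,400:]=b;cv2.imwrite('pics/c6.png',o[:,:,::-1])
E
```

```text
time: 6.12
tool_pos: [531.2, -151.1, 437.1]
tcp_rot: [3.139, -0.002, 2.846]
contact_force: [-0.2, -1.0, -4.3]
grip_width: 14.1
t 6.1167 grasp [ 531.  -150.7  278.1] tcp [ 531.2 -151.1  437.1] F [-0.2 -1.  -4.3] M [0.01 0.01 0.05] w 14.1
[ 3.13936365e+00 -1.90506384e-03  2.84563252e+00]
```

View pics/c6.png

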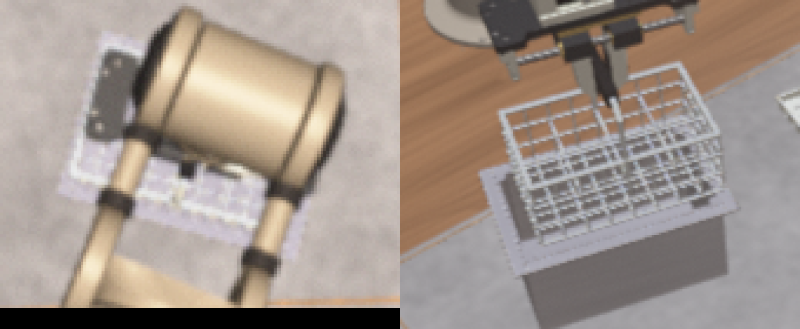

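The basket is level just above the rim and hanging freely with zero moment. Next is a small lift, then over to the tray.

```bash
python3 -m pendant '[[[0,0,-0.012],[0,0,0],0],[[0,0,-0.03],[0,0,0],0],[[0,0,-0.05],[0,0,0],0],[[0,0,-0.06],[0,0,0],0],[[0,0,-0.06],[0,0,0],0]]';python3 - <<'E'
from h import *
grip(); delta([536,220,495],ori(79.4,0)[0])
A=snap('top');B=snap('scene')
# tray by brightness, sub-pixel lines
for n,c,roi in(('top',A,(195,245,300,330)),('scene',B,(290,180,400,250))):
    g=cv2.cvtColor(c['color'],cv2.COLOR_RGB2GRAY);s=g[roi[1]:roi[3],roi[0]:roi[2]];t,m=cv2.threshold(s,0,255,cv2.THRESH_OTSU);m=cv2.morphologyEx(m,cv2.MORPH_CLOSE,np.ones((7,7)))
    k=max(cv2.findContours(m,cv2.RETR_EXTERNAL,cv2.CHAIN_APPROX_NONE)[0],key=cv2.contourArea)[:,0]+roi[:2]
    for z in(26,32,36):
        P=np.array([onz(c,u,z)[:2] for u in k],np.float32);print(n,t,z,cv2.minAreaRect(P))
E
```

```text
time: 6.63
tool_pos: [531.1, -152.4, 499.6]
tcp_rot: [3.141, 0.003, 2.843]
contact_force: [0.6, 1.1, -4.0]
grip_width: 13.4
t 6.6333 grasp [ 531.6 -152.5  340.6] tcp [ 531.1 -152.4  499.6] F [ 0.6  1.1 -4. ] M [ 0.06  0.06 -0.06] w 13.4
shift [0.105  0.3574 0.0044] 0.372 rot [ 0.0002  0.0033 -0.1138] 6.5
top 213.0 26 ((536.7261962890625, 221.9803466796875), (223.0415802001953, 153.4139862060547), 77.63837432861328)
top 213.0 32 ((536.3829345703125, 221.1255645751953), (222.25518798828125, 152.87303161621094), 77.63836669921875)
top 213.0 36 ((536.154052734375, 220.5557098388672), (221.7309112548828, 152.51248168945312), 77.63837432861328)
scene 181.0 26 ((529.9894409179688, 226.8583984375), (221.46969604492188, 151.98646545410156), 77.53660583496094)
scene 181.0 32 ((535.0399169921875, 221.99935913085938), (220.2012176513672, 151.11595153808594), 77.53660583496094)
scene 181.0 36 ((538.40673828125, 218.760009765625), (219.35556030273438, 150.53562927246094), 77.53662872314453)
```

Both views now agree on the tray: centre (536,221.5), yaw 77.6°, rim z about 32, size 220 x 151, which matches. Moving over it.

```bash
python3 -m pendant '[[[0.012,0.04,0],[0,0.003,-0.01],0],[[0.021,0.072,0],[0,0.003,-0.02],0],[[0.032,0.108,0],[0,0.003,-0.03],0],[[0.042,0.144,0],[0,0.003,-0.04],0],[[0.052,0.18,0],[0,0.003,-0.05],0],[[0.063,0.216,0],[0,0.003,-0.06],0],[[0.073,0.252,0],[0,0.003,-0.07],0],[[0.084,0.288,0],[0,0.003,-0.08],0],[[0.094,0.323,0],[0,0.003,-0.08],0],[[0.1,0.345,0],[0,0.003,-0.082],0]]' ; python3 -c "
from h import *
grip();delta([536,221.5,410],ori(77.6,0)[0])"
```

```text
time: 7.57
tool_pos: [536.2, 211.0, 495.8]
tcp_rot: [3.141, -0.007, 2.928]
contact_force: [0.9, -0.5, -4.4]
grip_width: 13.7
t 7.5667 grasp [535.1 211.3 336.8] tcp [536.2 211.  495.8] F [ 0.9 -0.5 -4.4] M [-0.06 -0.13 -0.02] w 13.7
shift [0.0018 0.0102 0.0858] 0.086 rot [ 0.0004 -0.0072  0.0032] 0.5
```

```bash
python3 -m pendant '[[[0.002,0.01,0.02],[0,-0.003,0.003],0],[[0.002,0.01,0.045],[0,-0.003,0.003],0],[[0.002,0.01,0.07],[0,-0.003,0.003],0],[[0.002,0.01,0.095],[0,-0.003,0.003],0],[[0.002,0.01,0.115],[0,-0.003,0.003],0],[[0.002,0.01,0.126],[0,-0.003,0.003],0],[[0.002,0.01,0.126],[0,-0.003,0.003],0],[[0.002,0.01,0.126],[0,-0.003,0.003],0]]' ; python3 - <<'E'
from h import *
grip();p,r,o=pose();print(o['tcp_rot']);delta([536,221.5,330],ori(77.6,0)[0])
A=snap('top');B=snap('scene')
a=cv2.resize(A['color'][230:350,180:310],(400,369),interpolation=3);b=cv2.resize(B['color'][120:260,270:420],(400,373),interpolation=3)
o=np.zeros((373,800,3),np.uint8);o[:369,:400]=a;o[:,400:]=b;cv2.imwrite('pics/c7.png',o[:,:,::-1])
E
```

```text
time: 8.23
tool_pos: [536.3, 218.0, 370.3]
tcp_rot: [-3.14, -0.004, 2.923]
contact_force: [-0.1, 0.0, -2.8]
grip_width: 13.8
t 8.2333 grasp [535.7 217.9 211.3] tcp [536.3 218.  370.3] F [-0.1  0.  -2.8] M [-0.01 -0.02 -0.03] w 13.8
[-3.14048434 -0.00375049  2.92298051]
shift [0.0009 0.0034 0.0403] 0.04 rot [-0.0011 -0.0038 -0.0022] 0.3
```

View pics/c7.png

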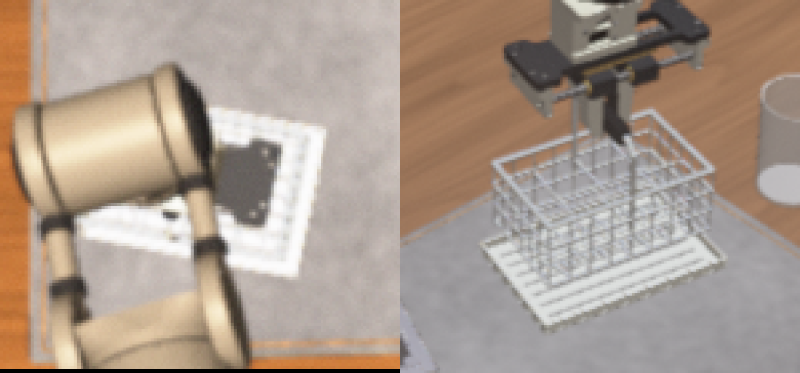

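The basket hangs over the tray, level and inside its outline. I'll check the centring from the rim corners seen in the scene view.

```bash
python3 - <<'E'
from h import *
B=snap('scene');l=(304.2,180.8);r_=(387.4,183.4);t=(364.2,161.7)
for z in(145,149):
    L,Rr,T=[onz(B,u,z)[:2] for u in(l,r_,t)];print(z,L.round(0),Rr.round(0),T.round(0),'ctr',((L+Rr)/2).round(1),np.linalg.norm(T-L),np.linalg.norm(T-Rr),np.degrees(np.arctan2(*(T-L)[::-1])))
E
```

```text
145 [456. 138.] [613. 301.] [499. 323.] ctr [534.3 219.3] 190.40777812079105 116.21720172962154 76.77545669275152
149 [460. 135.] [616. 297.] [503. 319.] ctr [538.  215.6] 189.5875448341384 115.71656452729161 76.77545669275153
```

The basket centre agrees with the gripper to within 2 mm. Lowering gently.

```bash
python3 -m pendant '[[[0.001,0.003,0.008],[0,-0.003,-0.002],0],[[0.001,0.003,0.016],[0,-0.003,-0.002],0],[[0.001,0.003,0.024],[0,-0.003,-0.002],0],[[0.001,0.003,0.031],[0,-0.003,-0.002],0],[[0.001,0.003,0.036],[0,-0.003,-0.002],0],[[0.001,0.003,0.039],[0,-0.003,-0.002],0],[[0.001,0.003,0.041],[0,-0.003,-0.002],0],[[0.001,0.003,0.041],[0,-0.003,-0.002],0]]' ; python3 -m pendant '[[[0,0,0.001],[0,0,0],0],[[0,0,0.002],[0,0,0],0],[[0,0,0.002],[0,0,0],0],[[0,0,0.002],[0,0,0],0]]'; python3 -m pendant '[[[0,0,0.001],[0,0,0],0],[[0,0,0.002],[0,0,0],0],[[0,0,0.002],[0,0,0],0],[[0,0,0.002],[0,0,0],0]]'
```

```text
time: 9.05
tool_pos: [536.1, 221.3, 330.3]
tcp_rot: [-3.142, 0.002, 2.925]
contact_force: [-0.9, 0.1, -4.4]
grip_width: 13.8
time: 9.38
tool_pos: [536.1, 221.3, 329.0]
tcp_rot: [3.141, 0.003, 2.925]
contact_force: [-0.2, -0.3, -3.1]
grip_width: 14.0
time: 9.72
tool_pos: [536.1, 221.3, 326.7]
tcp_rot: [3.141, 0.002, 2.925]
contact_force: [0.4, 0.3, -4.2]
grip_width: 13.8
```

```bash
for i in 1; do python3 -m pendant '[[[0,0,0.001],[0,0,0],0],[[0,0,0.0015],[0,0,0],0],[[0,0,0.0015],[0,0,0],0],[[0,0,0.0015],[0,0,0],0]]'; python3 -m pendant '[[[0,0,0.001],[0,0,0],0],[[0,0,0.001],[0,0,0],0],[[0,0,0.001],[0,0,0],0]]'; python3 -c "
from h import *
grip()"; done
```

```text
time: 10.05
tool_pos: [536.2, 221.4, 325.5]
tcp_rot: [3.141, 0.003, 2.925]
contact_force: [0.1, 0.4, -2.5]
grip_width: 13.8
time: 10.3
tool_pos: [536.4, 221.4, 325.2]
tcp_rot: [3.14, 0.004, 2.925]
contact_force: [1.2, -0.3, 3.7]
grip_width: 13.9
t 10.3 grasp [537.1 221.4 166.2] tcp [536.4 221.4 325.2] F [ 1.2 -0.3  3.7] M [-0.02  0.01  0.02] w 13.9
```

Contact: the force went from -4 to +3.7 N with no moment, at the expected height, so it is standing flat. I'll release in steps.

```bash
python3 -m pendant '[[[0,0,0],[0,0,0],0.016],[[0,0,0],[0,0,0],0.018],[[0,0,0],[0,0,0],0.022],[[0,0,0],[0,0,0],0.03],[[0,0,0],[0,0,0],0.04],[[0,0,0],[0,0,0],0.05],[[0,0,0],[0,0,0],0.05],[[0,0,0],[0,0,0],0.05],[[0,0,0],[0,0,0],0.05]]' ; python3 -m pendant '[[[0,0,-0.005],[0,0,0],0.05],[[0,0,-0.015],[0,0,0],0.05],[[0,0,-0.03],[0,0,0],0.05],[[0,0,-0.05],[0,0,0],0.05],[[0,0,-0.08],[0,0,0],0.05],[[0,0,-0.11],[0,0,0],0.05],[[0,0,-0.14],[0,0,0],0.05],[[0,0,-0.17],[0,0,0],0.05],[[0,0,-0.17],[0,0,0],0.05]]'; python3 -m pendant '[[[-0.04,-0.04,0],[0,0,0],0.05],[[-0.07,-0.07,0],[0,0,0],0.05],[[-0.1,-0.1,0],[0,0,0],0.05],[[-0.13,-0.13,0],[0,0,0],0.05],[[-0.13,-0.16,0],[0,0,0],0.05],[[-0.13,-0.2,0],[0,0,0],0.05],[[-0.13,-0.24,0],[0,0,0],0.05],[[-0.13,-0.27,0],[0,0,0],0.05],[[-0.13,-0.27,0],[0,0,0],0.05]]'; python3 - <<'E'
from h import *
A=snap('top','top2.png');B=snap('scene')
a=cv2.resize(A['color'][190:350,120:330],(400,305),interpolation=3);b=cv2.resize(B['color'][120:380,90:440],(400,297),interpolation=3)
o=np.zeros((305,800,3),np.uint8);o[:305,:400]=a;o[:297,400:]=b;cv2.imwrite('pics/c8.png',o[:,:,::-1])
x=cv2.imread('pics/top1.png');d=cv2.absdiff(x,A['color'][:,:,::-1].copy()).max(2)
for n,(u,v) in dict(bA=(297,208),bB=(348,204),bC=(475,272),jug=(153,280)).items(): print(n,(d[v-20:v+20,u-20:u+20]>40).sum())
E
```

```text
time: 11.05
tool_pos: [536.1, 221.4, 324.3]
tcp_rot: [3.141, 0.002, 2.925]
contact_force: [-0.6, 0.2, -0.3]
grip_width: 49.5
time: 11.8
tool_pos: [535.4, 221.4, 502.3]
tcp_rot: [3.136, 0.014, 2.925]
contact_force: [-0.5, 0.6, 1.5]
grip_width: 50.1
time: 12.55
tool_pos: [603.6, -75.6, 495.1]
tcp_rot: [-3.139, 0.003, 2.919]
contact_force: [0.6, -0.4, 0.5]
grip_width: 50.2
bA 12
bB 204
bC 0
jug 0
```

View pics/c8.png

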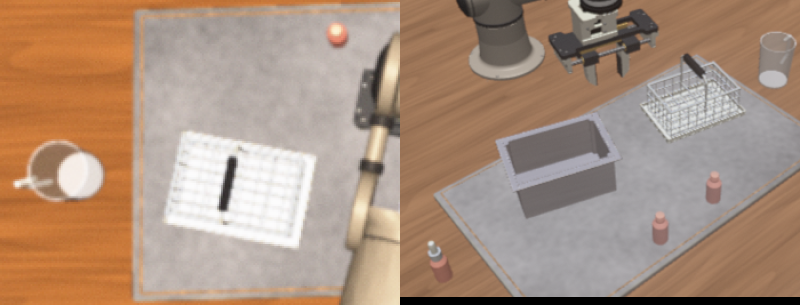

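The basket stands in the tray, upright and released, and the pan is empty and in place. One final numeric check, then hand in.

```bash
python3 - <<'E'
from h import *
B=snap('scene');A=snap('top');x=cv2.imread('pics/scene1.png')[:,:,::-1]
g=lambda i:cv2.cvtColor(np.ascontiguousarray(i),cv2.COLOR_RGB2GRAY).astype(np.float32)
for n,(a,b,c,d) in dict(panfront=(180,262,290,310),panR=(255,240,292,300),b1=(305,300,330,338),b2=(352,264,376,302),bC=(112,325,140,370),jug=(398,145,440,198)).items():
    print(n,np.round(cv2.phaseCorrelate(g(x[b:d,a:c]),g(B['color'][b:d,a:c])),2).tolist() if 0 else [round(q,2) for q in cv2.phaseCorrelate(g(x[b:d,a:c]),g(B['color'][b:d,a:c]))[0]], int((np.abs(g(x[b:d,a:c])-g(B['color'][b:d,a:c]))>30).sum()))
m=np.zeros((480,640),np.uint8);m[260:320,205:290]=(A['color'][260:320,205:290].max(2)<70)
k=max(cv2.findContours(m,0,1)[0],key=cv2.contourArea);P=np.array([onz(A,u,172)[:2] for u in k[:,0]],np.float32);print('grip',cv2.minAreaRect(P))
grip();close_job()
E
```

```text
panfront [-0.25, -0.01] 117
panR [0.25, -0.41] 148
b1 [0.6, -0.12] 0
b2 [-0.06, -0.02] 0
bC [0.02, 0.49] 0
jug [0.48, 0.02] 0
grip ((536.9969482421875, 219.35076904296875), (7.807097911834717, 74.35257720947266), 78.15550994873047)
t 12.75 grasp [605.2 -69.3 336. ] tcp [604.8 -69.3 495. ] F [-0.2  0.8 -0.5] M [-0.    0.05 -0.02] w 50.2
the job is handed in; nothing more can be done
```

The basket is standing in the drip tray, released, and the job is handed in at 12.75 s on the robot's clock.

I gripped the black sleeve at the basket's own 34° tilt and eased it 5 mm up and 7 mm off the wall. I then turned it level about the rim and lifted it only once it was level. The wrist force while turning stayed at about the basket's weight, so the corners came out without snagging. I set it down until light contact, about 4 N of net push with no moment, then let go and backed away.

**Last checks:**
- **Basket:** its grip is at (537, 219) with yaw 78.2°. The tray is at (536, 221) with yaw 77.6°, so the basket is about 2 mm off centre and square within 1°.
- **Jug and bottles:** in the scene view none of them shows a changed pixel. The top view flagged one bottle, most likely because the arm was in front of it.
- **Pan:** the image shift is under half a pixel. Some pixels there did change (117 and 148 in the two patches checked), which I put down to the basket leaving the frame. I did not re-measure the pan's corners.

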